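# Index a specimen turntable and hold a spread snap ring at its spindle groove

## Task

On the fossil bench, first swing the turntable's index latch fully closed into its catch. Then squeeze the snap-ring pliers' grips all the way so that the ring on their tips is spread open, and from above slide the ring level over the end of the spindle down to its groove. Finish while still holding the pliers squeezed, with the spread ring at the height of the groove and not resting or leaning on the turntable, and leave the slab, brush and jar alone.

Things in the scene. Friction and masses are not known exactly. Their poses are not given: they have to be found in the camera images.
- turntable: fixed rotary specimen table: grey base plate 240 x 210 x 16 mm (130 mm to -x, 110 mm to +x of the origin), aluminium disc 160 mm across, top 42 mm up; in its middle a dark hub 60 mm across up to 90 mm and on it the upright steel spindle, 41 mm across, up to 114 mm, grooved. Origin on the spindle's axis at the underside of the base, z up. The latch is on the -x side
- groove (a point): point on the spindle's axis at mid height of the groove: the groove is 6 mm wide, 36 mm across at its bottom, 96 mm above the turntable's origin; the spindle's end is 18 mm above this point, the hub's flat top 6 mm below it
- latch (a joint): index latch, a flat steel bar that swings in the horizontal plane about an upright pivot beside the disc: 0 = closed (bar along the turntable's +y, tooth in the rim notch, bar end in its catch, a hard stop), grows as it swings out to the turntable's -x side (anticlockwise seen from above), up to 1.3 rad. It stays where it is left; about 0.6 N at the knob moves it
- latch_knob (a point): on the axis of the latch's upright round steel knob, 12 mm thick, 68 mm from the pivot; it moves with the latch. The knob rises from the bar's top 22 mm below this point to 16 mm above it (48.5 to 86.5 mm above the turntable's underside). The catch's lip, up to 57 mm above that underside, stands 17 to 31 mm beyond the closed knob along the bar
- latch_pivot (a point): fixed point on the latch's pivot axis, at the height of latch_knob
- holder: fixed upright wooden block 70 x 28 x 45 mm high on which the pliers' foot plate lies; origin under its centre, x along the block
- pliers: loose snap-ring pliers, 0.2 kg, lying level on the holder, 150 mm long: two grey grips to -x, two jaws to +x whose thin tips reach down and carry the ring by its lugs (it stays on them). Origin at the underside of the foot plate, midway between the two pivots; x from grips to ring, y across, z up. Lowest part: the ring, 32 mm below the origin; the jaws run 5 to 15 mm above it
- grip_middle (a point): where to take the grips, midway between them: 48 mm behind (-x), 10 mm above the pliers' origin. Over their outer faces they measure 56 mm here relaxed (each splayed 0.24 rad, wider to the rear), 33 mm and parallel to x fully squeezed. They are 13 mm high (4 to 17 mm above the origin), 22 to 83 mm behind it, move alike, and the point stays central. The centre of mass is about 25 mm in front
- grip_left (a joint): squeeze of the pliers: 0 = relaxed (ring 36 mm inside, too small for the 41 mm spindle), 0.24 rad = grips fully squeezed to their stop (ring spread to a 48 mm opening). A spring resists: 4 N per grip at the start, 10 N at full squeeze; it closes again when let go. Grip with 20 N or more
- ring_center (a point): centre of the ring's opening when fully spread, at mid thickness of the ring (4 mm thick, band 4 mm wide), fixed in the pliers' frame: 55 mm in front of the origin (+x), 30 mm below it. This point belongs on the groove point at the end
- fossil_slab: loose stone slab about 110 mm across, 18 mm thick: bystander; origin under its centre
- brush: loose brush about 170 mm long: bystander
- jar: loose amber jar 56 mm across, 75 mm high: bystander; origin under its centre

How it is judged:
On the way, in this order (a step that is already met when the one before it is completed fails the run):
1. the index latch is swung closed into its catch (value of joint latch below 0.06 rad), for 0.2 s.
2. the spread ring is over the end of the spindle (horizontal distance between ring_center and groove below 0.01 m and z of ring_center in the frame of turntable above 0.108 m and value of joint grip_left above 0.17 rad).
At the end, for the whole second after the job is handed in: latch within 0.06 rad of closed; pliers held still and level (0.10 rad) by the fingers (over 5 N), grip_left above 0.19 rad; ring_center within 5 mm of the spindle axis and 4 mm of the groove's mid height; under 1.5 N between pliers with ring and turntable (value of joint latch below 0.06 rad and horizontal distance between ring_center and groove below 0.005 m and z of ring_center in the frame of turntable between 0.092 and 0.1 m and value of joint grip_left above 0.19 rad and angle between pliers's own z axis and vertical below 0.1 rad and contact force between the fingers and pliers above 5 N and contact force between pliers and turntable below 1.5 N and linear speed of pliers below 0.02 m/s); the arm keeps its last pose, push and grip.
It fails at once if the slab, brush or jar is moved by more than 30 mm (distance of any of fossil_slab, brush, jar from where it was at the start of the episode above 0.03 m).
It also fails if it takes over 58 s, if anything falls off the work surface, if the arm or the gripper's body presses on something with over 40 N, if the wrist force passes 120 N, or if a joint passes its speed limit or range.

## Robot

A 7-joint arm with a two-finger parallel gripper is mounted at the origin on the work surface. World frame = base frame: x ahead of the robot, y to its left, z up, the work surface at z = 0. Lengths are in m, angles in rad, forces in N, time in s.
With the tool pointing down it reaches from about 0.375 to 0.925 m from the base axis. Payload 3.1 kg.
Tool frame: the origin (TCP) lies at the very end of the fingers, on their centre line; the grasp point (between the pads) lies 19 mm behind it; z points along the fingers, y is the line along which they close (so a half turn about z gives the same grasp; the last joint's range is limited). The gripper opens to 85 mm and grips with 20 to 120 N. Pads are 22 mm wide; open, the fingers measure 114 mm over their backs; the gripper's body (76 mm by 85 mm) begins 54 mm behind the grasp point. The pads swing forward as they close: fully open they stand 13 mm farther back than shut.
Start: joints at [-1.297, 0.383, 0.044, 1.598, -0.018, 1.161, -0.05], TCP at [0.236, 0.606, 0.231] pointing down, gripper open.
Joint ranges: [-2.61, 2.61], [-0.41, 2.15], [-1.48, 1.57], [0, 2.5], [-1.57, 4.71], [0.05, 1.97], [-2.85, 2.85]. Speed limits (rad/s): [2.79, 2.79, 3.14, 3.14, 3.14, 3.14, 3.14].

## Interface

Orientations are given as [roll, pitch, yaw] about the fixed x, y, z axes, in that order (R = Rz(yaw) Ry(pitch) Rx(roll)).
In Python, from station import r gives the robot as it stands.
- The arm moves only by the tool play_rows, never from a script. Its argument "motion" is a list of rows, each an object of numbers: "ax", "ay", "az": the turn, a rotation vector about the tool's x, y, z in rad; "dx", "dy", "dz": the shift along the tool's x, y, z in m; "gripper": the finger opening in m, from 0 to 0.0854. In form: [{"ax": .., "ay": .., "az": .., "dx": .., "dy": .., "dz": .., "gripper": ..}, ...]. A call has 1 to 5 rows; each row shifts and turns the commanded pose from where the row before left it, along the tool's axes as they then stand; what a row does not reach is not made up. A row lasts 1/12 s, in which the tool goes at most 41.7 mm and 7.16 degrees, less where a joint would pass 70% of its speed; a pose out of reach is approached as far as the arm can. A call is refused whole if a number of a shift passes 0.0417 or a number of a turn 0.125, either way. A call with a gripper value outside its range is refused whole. The fingers move at their own pace and stop on an object; "squeeze" is the grip in N (left out, the last holds). Time passes only in rows, so rows that do not move let the fingers close. It gives the time, the measured TCP pose, the force, the opening and the grip force at its end, in the units of the state.
- r.get_state(): the state, without advancing time (a new reading comes with each control period).
- r.snapshot(name): name is "scene" or "top" or "wrist"; returns a dict with "image" (480x640x3 uint8, blue, green, red), "fx", "fy", "cx", "cy" (pixels), "cam_to_world" (4x4, takes a point from camera to world coordinates); the wrist camera has in their place "tool_from_camera" (4x4, takes a point from camera to tool coordinates, whose origin is the TCP and whose axes are the flange's). Camera axes: x right, y up, looking along -z (the intrinsics and any distortion apply to the point x, -y, -z); pixel columns grow to the right and rows downward; lengths in m; the calibration is good to about 2 mm. A picture is of the moment at which its call begins: read the wrist's pose just before it. There is no depth.
- r.close_job(): hands the job in; it is judged then, once.
The state is a dict: "time": time; "joint_positions": joint angles; "dq": joint speeds; "joint_efforts": joint torques, N m; "position": TCP position; "tcp_rot": TCP orientation; "contact_force": force on the tool from outside, world axes, zero at the start; "torque": the same for the moment, N m; "gripper_width": finger opening in m; "finger_force": force on a finger pad.
Only numpy, scipy, OpenCV 4.12 (cv2) and the standard library are available. Lean on these libraries where they do the work, as an engineer would, in place of code of your own. Each camera call takes 0.05 s, during which the arm holds its last target. There are 200 camera calls.

## Working session

There is one attempt and no reset: what is moved stays moved. The work goes in short steps, Python scripts to look and compute and a tool call to move; the robot and the scene stay as the last step left them, time stands still between calls to the robot, and variables do not carry over. Pictures are saved under pics/ and viewed, at most 10 in all, crops included, and the job is handed in when it is done.

Besides the shell and the picture viewer there is one more tool, called after "Request:" by a JSON object that holds its "method" and its "body". play_rows: Moves the arm, as the interface text tells. Its arguments: {"type":"object","properties":{"motion":{"type":"array"},"squeeze":{"type":"number"}},"required":["motion"]}

```bash
mkdir -p pics; ls; python3 - <<'E'
from station import r
import cv2,numpy as np
s=r.get_state();print({k:np.round(v,4).tolist() for k,v in s.items()})
for n in ("scene","top"):
    d=r.snapshot(n);cv2.imwrite(f"pics/{n}0.png",d["image"]);print(n,{k:np.round(v,4).tolist() for k,v in d.items() if k!="image"})
    np.savez(f"pics/{n}0.npz",**d)
E
```

```text
pics
{'time': 0.0, 'joint_positions': [-1.2968, 0.3839, 0.0438, 1.5996, -0.0179, 1.1612, -0.0499], 'dq': [0.001, -0.0011, -0.0007, 0.0012, 0.0, -0.0012, -0.0013], 'joint_efforts': [0.0007, -43.3464, 1.0244, -24.9518, 0.0104, 0.0116, 0.0], 'position': [0.2358, 0.6047, 0.2298], 'tcp_rot': [-3.1389, 0.0001, 2.7699], 'contact_force': [0.2993, -0.2743, 0.6228], 'torque': [0.0099, -0.0198, -0.0228], 'finger_force': 0.0, 'gripper_width': 0.0855}
scene {'fx': 478.3684, 'fy': 478.3684, 'cx': 315.5542, 'cy': 238.5182, 'cam_to_world': [[0.7902, -0.4505, 0.4155, 0.9155], [0.6128, 0.5731, -0.544, -0.4957], [0.007, 0.6845, 0.729, 0.6723], [0.0, 0.0, 0.0, 1.0]]}
top {'fx': 440.3588, 'fy': 440.3588, 'cx': 319.2018, 'cy': 239.5711, 'cam_to_world': [[-0.0196, 0.997, -0.0754, 0.534], [-0.9998, -0.0196, 0.0007, -0.0825], [-0.0008, 0.0754, 0.9972, 0.8329], [0.0, 0.0, 0.0, 1.0]]}
```

View pics/scene0.png

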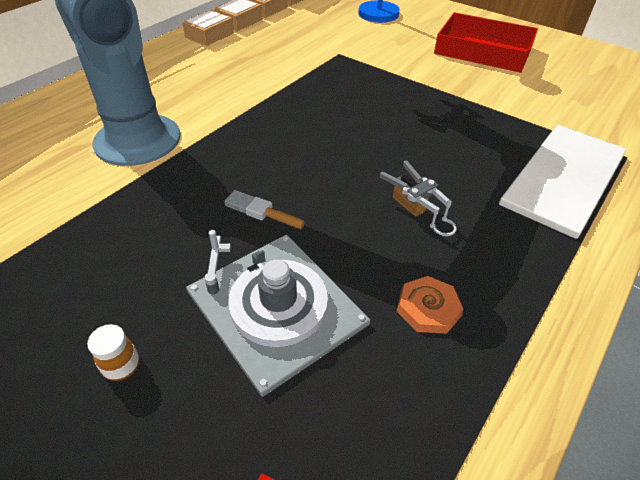

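View pics/top0.png

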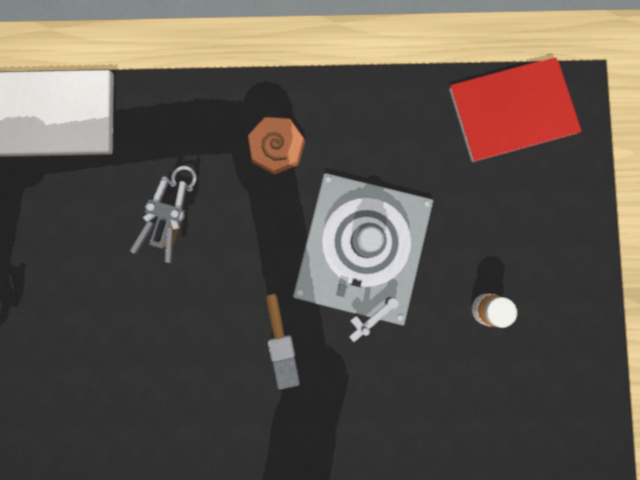

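The top view shows the turntable centred near (370,238), with the latch pivot near (391,304) and the knob near (362,325). The pliers lie near (163,212) with the ring at (183,178). I'll zoom in on both.

```bash
python3 - <<'E'
import cv2,numpy as np
t=cv2.imread("pics/top0.png");s=cv2.imread("pics/scene0.png")
R=lambda im,x,y,w,h,W,H:cv2.resize(im[y:y+h,x:x+w],(W,H),interpolation=cv2.INTER_CUBIC)
a=R(t,285,165,160,170,400,425)[:300] 
o=np.vstack([np.hstack([R(t,290,240,120,90,400,300),R(t,120,160,100,112,400,448)[:300]]),
 np.hstack([R(s,180,220,160,120,400,300),R(s,365,150,112,84,400,300)])])
o[:300,400:]=R(t,105,160,160,120,400,300)
cv2.imwrite("pics/crop1.png",o)
E
```

```text
(no output)
```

View pics/crop1.png

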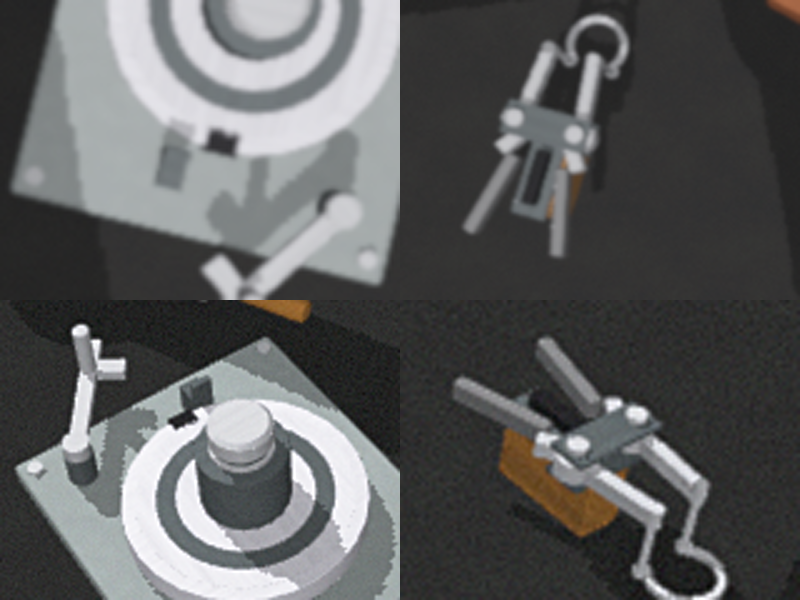

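The crops resolve the knob, pivot, spindle, pliers' pivots, grip ends and ring in both views, so I can triangulate them.

```bash
cat > h.py <<'E'
import numpy as np
C={n:dict(np.load(f"pics/{n}0.npz")) for n in("scene","top")}
def ray(d,u,v,T=None):
    T=d["cam_to_world"] if T is None else T
    k=T[:3,:3]@np.array([(u-d["cx"])/d["fx"],-(v-d["cy"])/d["fy"],-1]);return T[:3,3],k/np.linalg.norm(k)
def onz(d,p,z,T=None):
    o,k=ray(d,*p,T);return o+k*(z-o[2])/k[2]
def tri(rs):
    A=sum(np.eye(3)-np.outer(k,k) for o,k in rs);b=sum((np.eye(3)-np.outer(k,k))@o for o,k in rs)
    p=np.linalg.solve(A,b);return p,[np.linalg.norm(np.cross(p-o,k)) for o,k in rs]
E
python3 - <<'E'
from h import *
import cv2
t,s=C["top"],C["scene"]
np.set_printoptions(precision=4,suppress=True)
cs=[onz(t,p,.016) for p in[(324,173),(433,199),(404.6,324.9),(293.6,297)]]
print("corners",cs,[np.linalg.norm(cs[i]-cs[i-1]) for i in range(4)])
c=sum(cs)/4; ex=(cs[0]+cs[1]-cs[2]-cs[3])[:2];ex/=np.linalg.norm(ex)
print("yaw",np.arctan2(ex[1],ex[0]),"origin",c[:2]+.01*ex)
for p in [(276,268)]:print("spindle scene z.114",onz(s,p,.114))
print("knobtop scene",onz(s,(212,232.4),.0865),"knob base",onz(s,(214.8,249.2),.0485),"pivot top",onz(s,(210,276),.055),"pivot top-view",onz(t,(393,303),.055))
g=cv2.cvtColor(t["image"],6);
for n,a,b in[("pivL",(150.2,206.8),(431.1,181.6)),("pivR",(174.2,213.2),(414.6,190)),("gripL",(133,252),(406.2,162.6)),("gripR",(168.2,261.2),(381.8,174.6)),("ring",(184.2,177.2),(444.8,227.6))]:
    print(n,*tri([ray(t,*a),ray(s,*b)]))
E
```

```text
corners [array([ 0.7213, -0.0945,  0.016 ]), array([ 0.6678, -0.2976,  0.016 ]), array([ 0.4359, -0.2365,  0.016 ]), array([ 0.4907, -0.0338,  0.016 ])] [np.float64(0.23845999945915383), np.float64(0.2100278686167964), np.float64(0.23985883056078927), np.float64(0.20996117203149012)]
yaw -0.257632038059726 origin [ 0.5886 -0.1682]
spindle scene z.114 [ 0.5877 -0.1643  0.114 ]
knobtop scene [ 0.4347 -0.1558  0.0865] knob base [ 0.4371 -0.1593  0.0485] pivot top [ 0.4789 -0.2092  0.055 ] pivot top-view [ 0.4789 -0.2101  0.055 ]
pivL [0.6556 0.2116 0.0707] [np.float64(0.0009648999013945139), np.float64(0.0009648999013946583)]
pivR [0.6433 0.1692 0.0715] [np.float64(0.0007627670672029618), np.float64(0.0007627670672030142)]
gripL [0.5792 0.2472 0.0581] [np.float64(0.002630392182631427), np.float64(0.0026303921826313246)]
gripR [0.5608 0.1844 0.0576] [np.float64(0.0014242829732124985), np.float64(0.0014242829732128424)]
ring [0.7192 0.169  0.017 ] [np.float64(0.001115483358437058), np.float64(0.0011154833584368477)]
```

Every check agrees. The turntable is at (0.588,-0.167) with yaw -0.258, the latch is open about 0.95 rad, and the pliers' yaw is about -0.30. I'll start moving by turning the tool.

Request:
{"method": "play_rows", "body": {"motion": [{"az": 0.123}, {"az": 0.123}, {"az": 0.123}, {"az": 0.123}, {"gripper": 0.04}]}}

```text
$.motion[0]: bad value
```

Request:
{"method": "play_rows", "body": {"motion": [{"az": 0.123}, {"az": 0.123}, {"az": 0.123}, {"az": 0.123}, {"gripper": 0.04}]}}

```text
$.motion[0]: bad value
```

Request:
{"method": "play_rows", "body": {"motion": [{"dx": -0.039, "dy": 0.0016}, {"dx": -0.039, "dy": 0.0016}, {"dx": -0.039, "dy": 0.0016}, {"dx": -0.039, "dy": 0.0016}, {"dx": -0.039, "dy": 0.0016}]}}

```text
$.motion[0]: bad value
```

Apparently every field has to be given.

Request:
{"method": "play_rows", "body": {"motion": [{"ax": 0, "ay": 0, "az": 0.123, "dx": 0, "dy": 0, "dz": 0, "gripper": 0.04}, {"ax": 0, "ay": 0, "az": 0.123, "dx": 0, "dy": 0, "dz": 0, "gripper": 0.04}, {"ax": 0, "ay": 0, "az": 0.123, "dx": 0, "dy": 0, "dz": 0, "gripper": 0.04}, {"ax": 0, "ay": 0, "az": 0.123, "dx": 0, "dy": 0, "dz": 0, "gripper": 0.04}]}}

```text
time: 0.43
position: [0.2359, 0.6051, 0.2304]
tcp_rot: [-3.14, 0.001, 2.272]
contact_force: [0.7, 0.8, -0.1]
gripper_width: 0.0403
finger_force: 0.0
```

Request:
{"method": "play_rows", "body": {"motion": [{"ax": 0, "ay": 0, "az": 0.123, "dx": 0, "dy": 0, "dz": 0, "gripper": 0.04}, {"ax": 0, "ay": 0, "az": 0.123, "dx": 0, "dy": 0, "dz": 0, "gripper": 0.04}, {"ax": 0, "ay": 0, "az": 0.123, "dx": 0, "dy": 0, "dz": 0, "gripper": 0.04}, {"ax": 0, "ay": 0, "az": 0.123, "dx": 0, "dy": 0, "dz": 0, "gripper": 0.04}]}}

```text
time: 0.77
position: [0.2359, 0.6051, 0.2304]
tcp_rot: [-3.141, 0.001, 1.78]
contact_force: [0.6, -0.0, -0.4]
gripper_width: 0.0398
finger_force: 0.0
```

Request:
{"method": "play_rows", "body": {"motion": [{"ax": 0, "ay": 0, "az": 0, "dx": -0.039, "dy": 0.0016, "dz": 0, "gripper": 0.04}, {"ax": 0, "ay": 0, "az": 0, "dx": -0.039, "dy": 0.0016, "dz": 0, "gripper": 0.04}, {"ax": 0, "ay": 0, "az": 0, "dx": -0.039, "dy": 0.0016, "dz": 0, "gripper": 0.04}, {"ax": 0, "ay": 0, "az": 0, "dx": -0.039, "dy": 0.0016, "dz": 0, "gripper": 0.04}, {"ax": 0, "ay": 0, "az": 0, "dx": -0.039, "dy": 0.0016, "dz": 0, "gripper": 0.04}]}}

```text
time: 1.18
position: [0.2855, 0.4146, 0.2305]
tcp_rot: [-3.141, 0.001, 1.786]
contact_force: [0.8, 0.3, 0.8]
gripper_width: 0.0401
finger_force: 0.0
```

Request:
{"method": "play_rows", "body": {"motion": [{"ax": 0, "ay": 0, "az": 0, "dx": -0.0394, "dy": 0.0017, "dz": 0, "gripper": 0.04}, {"ax": 0, "ay": 0, "az": 0, "dx": -0.0394, "dy": 0.0017, "dz": 0, "gripper": 0.04}, {"ax": 0, "ay": 0, "az": 0, "dx": -0.0394, "dy": 0.0017, "dz": 0, "gripper": 0.04}, {"ax": 0, "ay": 0, "az": 0, "dx": -0.0394, "dy": 0.0017, "dz": 0, "gripper": 0.04}, {"ax": 0, "ay": 0, "az": 0, "dx": -0.0394, "dy": 0.0017, "dz": 0, "gripper": 0.04}]}}

```text
time: 1.6
position: [0.3357, 0.224, 0.2308]
tcp_rot: [-3.141, 0.0, 1.786]
contact_force: [0.9, 0.7, -0.6]
gripper_width: 0.0405
finger_force: 0.0
```

Request:
{"method": "play_rows", "body": {"motion": [{"ax": 0, "ay": 0, "az": 0, "dx": -0.0394, "dy": 0.0017, "dz": 0, "gripper": 0.04}, {"ax": 0, "ay": 0, "az": 0, "dx": -0.0394, "dy": 0.0017, "dz": 0, "gripper": 0.04}, {"ax": 0, "ay": 0, "az": 0, "dx": -0.0394, "dy": 0.0017, "dz": 0, "gripper": 0.04}, {"ax": 0, "ay": 0, "az": 0, "dx": -0.0394, "dy": 0.0017, "dz": 0, "gripper": 0.04}, {"ax": 0, "ay": 0, "az": 0, "dx": -0.0394, "dy": 0.0017, "dz": 0, "gripper": 0.04}]}}

```text
time: 2.02
position: [0.3858, 0.0335, 0.231]
tcp_rot: [-3.141, -0.001, 1.786]
contact_force: [0.6, 0.3, -0.2]
gripper_width: 0.0402
finger_force: 0.0
```

Request:
{"method": "play_rows", "body": {"motion": [{"ax": 0, "ay": 0, "az": 0, "dx": -0.0394, "dy": 0.0017, "dz": 0.01, "gripper": 0.04}, {"ax": 0, "ay": 0, "az": 0, "dx": -0.0394, "dy": 0.0017, "dz": 0.02, "gripper": 0.04}, {"ax": 0, "ay": 0, "az": 0, "dx": -0.0394, "dy": 0.0017, "dz": 0.02, "gripper": 0.04}, {"ax": 0, "ay": 0, "az": 0, "dx": -0.0394, "dy": 0.0017, "dz": 0.02, "gripper": 0.04}, {"ax": 0, "ay": 0, "az": 0, "dx": -0.0394, "dy": 0.0017, "dz": 0.02, "gripper": 0.04}]}}

```text
time: 2.43
position: [0.4308, -0.1345, 0.1518]
tcp_rot: [3.141, -0.004, 1.785]
contact_force: [-0.8, 1.0, 0.6]
gripper_width: 0.0401
finger_force: 0.0
```

Request:
{"method": "play_rows", "body": {"motion": [{"ax": 0, "ay": 0, "az": 0, "dx": 0, "dy": 0, "dz": 0.01, "gripper": 0.04}, {"ax": 0, "ay": 0, "az": 0, "dx": 0, "dy": 0, "dz": 0, "gripper": 0.04}, {"ax": 0, "ay": 0, "az": 0, "dx": 0, "dy": 0, "dz": 0, "gripper": 0.04}]}}

```text
time: 2.68
position: [0.4296, -0.1326, 0.1414]
tcp_rot: [-3.136, -0.003, 1.785]
contact_force: [0.6, -0.4, 0.1]
gripper_width: 0.0397
finger_force: 0.0
```

```bash
python3 - <<'E'
from station import r
import cv2,numpy as np
o=[]
for n in("wrist","scene"):
    d=r.snapshot(n); im=d["image"]
    if n=="wrist": print(d["tool_from_camera"].round(4).tolist(),d["fx"],d["cx"],d["cy"],[k for k in d])
    o.append(im if n=="wrist" else cv2.resize(im[180:380,140:380],(480,400)))
o[0]=cv2.resize(o[0],(480,360));o[1]=o[1][:360]
cv2.imwrite("pics/w1.png",cv2.resize(np.hstack(o),(800,300)))
E
```

```text
[[0.0003, 0.9655, 0.2604, 0.0666], [1.0, -0.0003, -0.0001, -0.0], [-0.0, 0.2604, -0.9655, -0.1432], [0.0, 0.0, 0.0, 1.0]] 345.86884381061395 317.1248817272251 240.8710315776279 ['image', 'fx', 'fy', 'cx', 'cy', 'tool_from_camera']
```

View pics/w1.png

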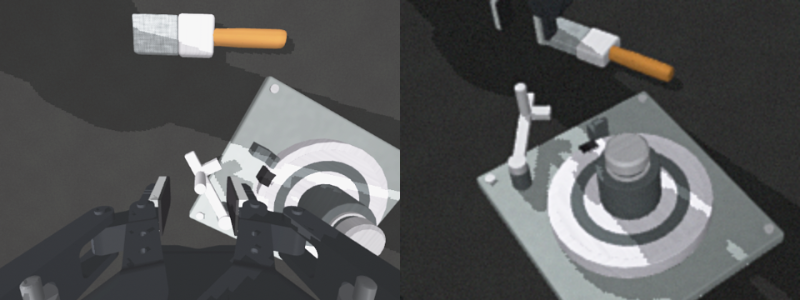

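The wrist view shows the knob between the open fingers, slightly towards the tool's -x. I'll shift about 25 mm and lower.

Request:
{"method": "play_rows", "body": {"motion": [{"ax": 0, "ay": 0, "az": 0, "dx": -0.025, "dy": 0.001, "dz": 0, "gripper": 0.04}, {"ax": 0, "ay": 0, "az": 0, "dx": 0, "dy": 0, "dz": 0.025, "gripper": 0.04}, {"ax": 0, "ay": 0, "az": 0, "dx": 0, "dy": 0, "dz": 0.025, "gripper": 0.04}, {"ax": 0, "ay": 0, "az": 0, "dx": 0, "dy": 0, "dz": 0.025, "gripper": 0.04}, {"ax": 0, "ay": 0, "az": 0, "dx": 0, "dy": 0, "dz": 0, "gripper": 0.04}]}}

```text
time: 3.2
position: [0.4343, -0.1537, 0.0645]
tcp_rot: [-3.134, -0.008, 1.789]
contact_force: [-1.4, -0.1, -0.3]
gripper_width: 0.0399
finger_force: 0.0
```

```bash
python3 - <<'E'
from station import r
import cv2,numpy as np
a=r.snapshot("wrist")["image"];b=r.snapshot("scene")["image"]
cv2.imwrite("pics/w2.png",np.hstack([cv2.resize(a,(400,300)),cv2.resize(b[180:330,140:340],(400,300))]))
E
```

```text
(no output)
```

View pics/w2.png

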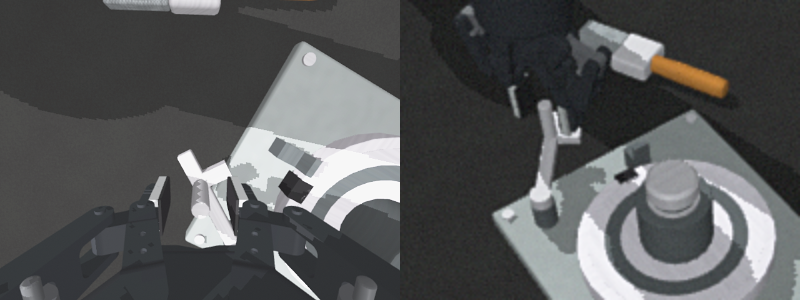

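The knob is between the fingers in both views, so I'll swing it closed along the arc.

Request:
{"method": "play_rows", "body": {"motion": [{"ax": 0, "ay": 0, "az": 0, "dx": 0, "dy": 0.012, "dz": 0, "gripper": 0.04}, {"ax": 0, "ay": 0, "az": 0, "dx": 0.001, "dy": 0.012, "dz": 0, "gripper": 0.04}, {"ax": 0, "ay": 0, "az": 0, "dx": 0.002, "dy": 0.012, "dz": 0, "gripper": 0.04}, {"ax": 0, "ay": 0, "az": 0, "dx": 0, "dy": 0.01, "dz": 0, "gripper": 0.04}, {"ax": 0, "ay": 0, "az": 0, "dx": -0.002, "dy": 0.01, "dz": 0, "gripper": 0.04}]}}

```text
time: 3.72
position: [0.4938, -0.1421, 0.0675]
tcp_rot: [-3.141, -0.004, 1.789]
contact_force: [-0.1, 0.4, -0.2]
gripper_width: 0.0401
finger_force: 0.5
```

Request:
{"method": "play_rows", "body": {"motion": [{"ax": 0, "ay": 0, "az": 0, "dx": -0.002, "dy": 0.006, "dz": 0, "gripper": 0.04}, {"ax": 0, "ay": 0, "az": 0, "dx": -0.002, "dy": 0.006, "dz": 0, "gripper": 0.04}, {"ax": 0, "ay": 0, "az": 0, "dx": -0.001, "dy": 0.006, "dz": 0, "gripper": 0.04}, {"ax": 0, "ay": 0, "az": 0, "dx": 0, "dy": 0, "dz": 0, "gripper": 0.04}, {"ax": 0, "ay": 0, "az": 0, "dx": 0, "dy": 0, "dz": 0, "gripper": 0.04}]}}

```text
time: 4.13
position: [0.5105, -0.1452, 0.0669]
tcp_rot: [-3.14, -0.003, 1.785]
contact_force: [0.1, 0.1, 0.6]
gripper_width: 0.04
finger_force: 0.0
```

Request:
{"method": "play_rows", "body": {"motion": [{"ax": 0, "ay": 0, "az": 0, "dx": 0, "dy": 0.003, "dz": 0, "gripper": 0.04}, {"ax": 0, "ay": 0, "az": 0, "dx": 0, "dy": 0.003, "dz": 0, "gripper": 0.04}, {"ax": 0, "ay": 0, "az": 0, "dx": 0, "dy": 0, "dz": 0, "gripper": 0.04}]}}

```text
time: 4.38
position: [0.5121, -0.1445, 0.0663]
tcp_rot: [-3.132, -0.005, 1.785]
contact_force: [-6.1, -1.8, 3.7]
gripper_width: 0.0401
finger_force: 3.1
```

Request:
{"method": "play_rows", "body": {"motion": [{"ax": 0, "ay": 0, "az": 0, "dx": 0, "dy": 0.003, "dz": 0, "gripper": 0.04}, {"ax": 0, "ay": 0, "az": 0, "dx": 0, "dy": 0, "dz": 0, "gripper": 0.04}, {"ax": 0, "ay": 0, "az": 0, "dx": 0, "dy": 0, "dz": 0, "gripper": 0.04}, {"ax": 0, "ay": 0, "az": 0, "dx": 0, "dy": 0, "dz": 0, "gripper": 0.04}]}}

```text
time: 4.72
position: [0.5122, -0.1445, 0.0659]
tcp_rot: [-3.128, -0.007, 1.783]
contact_force: [-9.0, -2.6, 6.1]
gripper_width: 0.0398
finger_force: 5.0
```

Request:
{"method": "play_rows", "body": {"motion": [{"ax": 0, "ay": 0, "az": 0, "dx": 0, "dy": -0.01, "dz": 0, "gripper": 0.04}, {"ax": 0, "ay": 0, "az": 0, "dx": 0, "dy": -0.01, "dz": 0, "gripper": 0.04}, {"ax": 0, "ay": 0, "az": 0, "dx": 0, "dy": 0, "dz": -0.03, "gripper": 0.04}, {"ax": 0, "ay": 0, "az": 0, "dx": 0, "dy": 0, "dz": -0.04, "gripper": 0.04}, {"ax": 0, "ay": 0, "az": 0, "dx": 0, "dy": 0, "dz": -0.04, "gripper": 0.04}]}}

```text
time: 5.13
position: [0.4981, -0.147, 0.177]
tcp_rot: [-3.137, -0.004, 1.785]
contact_force: [1.1, 0.4, 0.7]
gripper_width: 0.04
finger_force: 0.0
```

```bash
python3 - <<'E'
from station import r
import cv2,numpy as np
d=r.get_state();print(d["position"],d["joint_positions"])
a=r.snapshot("wrist")["image"];b=r.snapshot("scene")["image"]
cv2.imwrite("pics/w3.png",np.hstack([cv2.resize(a,(400,300)),cv2.resize(b[200:350,160:360],(400,300))]))
E
```

```text
[ 0.49807638 -0.14697086  0.17697743] [-0.67311735  0.31818327  1.02928269  1.99360807 -0.32369121  1.01051648
  0.7258327 ]
```

View pics/w3.png

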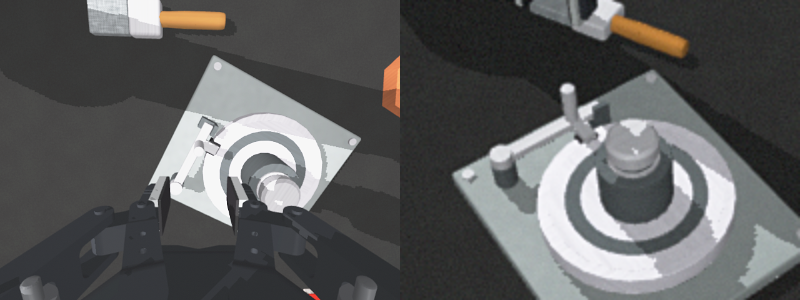

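The latch is closed: the bar lies along the plate edge with its end in the catch, and contact came at the computed stop. Now to the pliers.

Request:
{"method": "play_rows", "body": {"motion": [{"ax": 0, "ay": 0, "az": -0.118, "dx": 0, "dy": 0, "dz": 0, "gripper": 0.085}, {"ax": 0, "ay": 0, "az": -0.118, "dx": 0, "dy": 0, "dz": 0, "gripper": 0.085}, {"ax": 0, "ay": 0, "az": -0.118, "dx": 0, "dy": 0, "dz": 0, "gripper": 0.085}, {"ax": 0, "ay": 0, "az": -0.118, "dx": 0, "dy": 0, "dz": 0, "gripper": 0.085}, {"ax": 0, "ay": 0, "az": -0.118, "dx": 0, "dy": 0, "dz": 0, "gripper": 0.085}]}}

```text
time: 5.65
position: [0.4993, -0.1468, 0.1766]
tcp_rot: [3.14, -0.004, 2.382]
contact_force: [0.7, -0.1, -0.7]
gripper_width: 0.0851
finger_force: 0.0
```

Request:
{"method": "play_rows", "body": {"motion": [{"ax": 0, "ay": 0, "az": -0.118, "dx": 0, "dy": 0, "dz": 0, "gripper": 0.085}, {"ax": 0, "ay": 0, "az": -0.118, "dx": 0, "dy": 0, "dz": 0, "gripper": 0.085}, {"ax": 0, "ay": 0, "az": -0.118, "dx": 0, "dy": 0, "dz": 0, "gripper": 0.085}, {"ax": 0, "ay": 0, "az": -0.118, "dx": 0, "dy": 0, "dz": 0, "gripper": 0.085}]}}

```text
time: 5.98
position: [0.4993, -0.1469, 0.1765]
tcp_rot: [3.139, -0.003, 2.854]
contact_force: [0.3, 0.7, -0.5]
gripper_width: 0.0849
finger_force: 0.0
```

Request:
{"method": "play_rows", "body": {"motion": [{"ax": 0, "ay": 0, "az": 0, "dx": 0, "dy": 0.033, "dz": 0, "gripper": 0.085}, {"ax": 0, "ay": 0, "az": 0, "dx": 0, "dy": 0.033, "dz": 0, "gripper": 0.085}, {"ax": 0, "ay": 0, "az": 0, "dx": 0, "dy": 0.033, "dz": 0, "gripper": 0.085}, {"ax": 0, "ay": 0, "az": 0, "dx": 0, "dy": 0.033, "dz": 0, "gripper": 0.085}, {"ax": 0, "ay": 0, "az": 0, "dx": 0, "dy": 0.033, "dz": 0, "gripper": 0.085}]}}

```text
time: 6.4
position: [0.5472, 0.0124, 0.177]
tcp_rot: [3.138, -0.004, 2.848]
contact_force: [0.1, -0.1, -0.2]
gripper_width: 0.085
finger_force: 0.0
```

Request:
{"method": "play_rows", "body": {"motion": [{"ax": 0, "ay": 0, "az": 0, "dx": 0, "dy": 0.033, "dz": 0, "gripper": 0.085}, {"ax": 0, "ay": 0, "az": 0, "dx": 0, "dy": 0.033, "dz": 0, "gripper": 0.085}, {"ax": 0, "ay": 0, "az": 0, "dx": 0, "dy": 0.033, "dz": 0, "gripper": 0.085}, {"ax": 0, "ay": 0, "az": 0, "dx": 0, "dy": 0.033, "dz": 0, "gripper": 0.085}, {"ax": 0, "ay": 0, "az": 0, "dx": 0, "dy": 0, "dz": 0, "gripper": 0.085}]}}

```text
time: 6.82
position: [0.5862, 0.1482, 0.1769]
tcp_rot: [3.133, -0.004, 2.861]
contact_force: [-0.4, 2.2, -0.5]
gripper_width: 0.0851
finger_force: 0.0
```

```bash
python3 - <<'E'
from station import r
import cv2,numpy as np
d=r.get_state();print(d["position"],d["tcp_rot"],d["joint_positions"])
w=r.snapshot("wrist");np.savez("pics/wrist4.npz",**w,p=d["position"],rot=d["tcp_rot"])
cv2.imwrite("pics/w4.png",w["image"])
E
```

```text
[0.5861539  0.14822307 0.17687179] [ 3.13345712 -0.00366355  2.86065811] [-0.83356109  0.40715065  0.64995797  1.78746004 -0.29170846  1.04167113
  1.21591045]
```

View pics/w4.png

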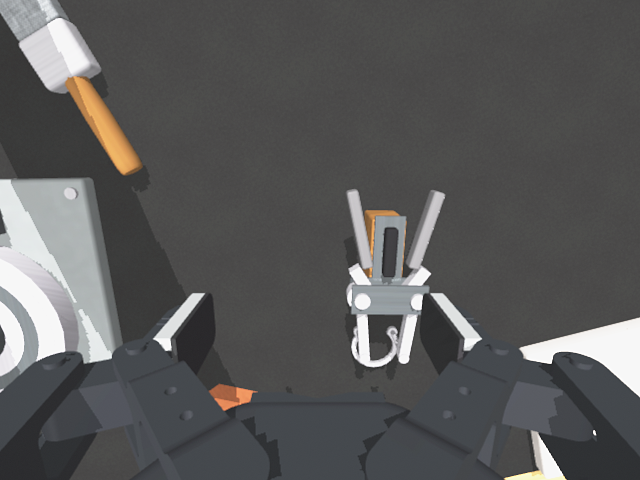

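The pliers lie straight ahead in the wrist view: screws at (363,301) and (421,302), grip ends at (353,193) and (438,195). I'll measure from these.

```bash
cat >> h.py <<'E'
from scipy.spatial.transform import Rotation as Rn
def wT(w,p,rot):
    T=np.eye(4);T[:3,:3]=Rn.from_euler("xyz",rot).as_matrix();T[:3,3]=p;return T@w["tool_from_camera"]
E
python3 - <<'E'
from h import *
np.set_printoptions(precision=4,suppress=True)
w=dict(np.load("pics/wrist4.npz"));T=wT(w,w["p"],w["rot"])
q=[onz(w,p,z,T)[:2] for p,z in[((363,301),.071),((421,302),.071),((353,193),.0605),((438,195),.0605),((375,347),.015)]]
print(*q)
m=(q[0]+q[1])/2;g=(q[2]+q[3])/2;e=m-g;print("mid",m,"gripend",g,"len",np.linalg.norm(e),"yaw",np.arctan2(e[1],e[0]),"cross",np.arctan2(*(q[1]-q[0])[::-1])-np.pi/2)
e/=np.linalg.norm(e);gm=m-.048*e;print("grip middle",gm)
R=Rn.from_euler("xyz",w["rot"]).as_matrix();print("tool shift",R.T@np.append(gm-w["p"][:2],0),"ring ahead",np.linalg.norm(q[4]-m))
E
```

```text
[0.6441 0.1706] [0.6577 0.2141] [0.5617 0.185 ] [0.581  0.2462] [0.723 0.171]
mid [0.6509 0.1924] gripend [0.5713 0.2156] len 0.08288556064593762 yaw -0.28469710118951286 cross -0.30356795527295066
grip middle [0.6048 0.2058]
tool shift [-0.0019  0.0605  0.0005] ring ahead 0.07518518841415389
```

Request:
{"method": "play_rows", "body": {"motion": [{"ax": 0, "ay": 0, "az": 0, "dx": -0.001, "dy": 0.03, "dz": 0, "gripper": 0.085}, {"ax": 0, "ay": 0, "az": 0, "dx": -0.001, "dy": 0.03, "dz": 0, "gripper": 0.085}, {"ax": 0, "ay": 0, "az": 0, "dx": 0, "dy": 0, "dz": 0, "gripper": 0.085}, {"ax": 0, "ay": 0, "az": 0, "dx": 0, "dy": 0, "dz": 0, "gripper": 0.085}, {"ax": 0, "ay": 0, "az": 0, "dx": 0, "dy": 0, "dz": 0, "gripper": 0.085}]}}

```text
time: 7.28
position: [0.6044, 0.1925, 0.1772]
tcp_rot: [3.141, -0.004, 2.847]
contact_force: [0.9, -0.4, -1.1]
gripper_width: 0.0849
finger_force: 0.0
```

Request:
{"method": "play_rows", "body": {"motion": [{"ax": 0, "ay": 0, "az": 0, "dx": 0.0037, "dy": 0.012, "dz": 0.01, "gripper": 0.085}, {"ax": 0, "ay": 0, "az": 0, "dx": 0, "dy": 0, "dz": 0.03, "gripper": 0.085}, {"ax": 0, "ay": 0, "az": 0, "dx": 0, "dy": 0, "dz": 0.03, "gripper": 0.085}, {"ax": 0, "ay": 0, "az": 0, "dx": 0, "dy": 0, "dz": 0.03, "gripper": 0.085}, {"ax": 0, "ay": 0, "az": 0, "dx": 0, "dy": 0, "dz": 0, "gripper": 0.085}]}}

```text
time: 7.7
position: [0.5982, 0.2047, 0.0704]
tcp_rot: [-3.135, -0.014, 2.847]
contact_force: [-1.9, -0.6, -0.9]
gripper_width: 0.0849
finger_force: 0.0
```

Request:
{"method": "play_rows", "body": {"motion": [{"ax": 0, "ay": 0, "az": 0, "dx": 0, "dy": 0, "dz": 0.015, "gripper": 0.085}, {"ax": 0, "ay": 0, "az": 0, "dx": 0, "dy": 0, "dz": 0.015, "gripper": 0.085}, {"ax": 0, "ay": 0, "az": 0, "dx": 0, "dy": 0, "dz": 0.011, "gripper": 0.085}, {"ax": 0, "ay": 0, "az": 0, "dx": 0, "dy": 0, "dz": 0, "gripper": 0.085}, {"ax": 0, "ay": 0, "az": 0, "dx": 0, "dy": 0, "dz": 0, "gripper": 0.085}]}}

```text
time: 8.12
position: [0.6042, 0.2067, 0.0364]
tcp_rot: [3.14, -0.004, 2.848]
contact_force: [0.5, 0.4, 0.7]
gripper_width: 0.0848
finger_force: 0.0
```

Position is good and nothing is touching. Closing at 60 N.

Request:
{"method": "play_rows", "body": {"motion": [{"ax": 0, "ay": 0, "az": 0, "dx": 0, "dy": -0.001, "dz": 0, "gripper": 0.06}, {"ax": 0, "ay": 0, "az": 0, "dx": 0, "dy": 0, "dz": 0, "gripper": 0.05}, {"ax": 0, "ay": 0, "az": 0, "dx": 0, "dy": 0, "dz": 0, "gripper": 0.04}, {"ax": 0, "ay": 0, "az": 0, "dx": 0, "dy": 0, "dz": 0, "gripper": 0.03}, {"ax": 0, "ay": 0, "az": 0, "dx": 0, "dy": 0, "dz": 0, "gripper": 0.02}], "squeeze": 60}}

```text
time: 8.53
position: [0.606, 0.205, 0.0399]
tcp_rot: [3.138, -0.001, 2.847]
contact_force: [-1.7, -1.2, 8.3]
gripper_width: 0.0302
finger_force: 59.4
```

Request:
{"method": "play_rows", "body": {"motion": [{"ax": 0, "ay": 0, "az": 0, "dx": 0, "dy": 0, "dz": 0, "gripper": 0.01}, {"ax": 0, "ay": 0, "az": 0, "dx": 0, "dy": 0, "dz": 0, "gripper": 0.01}, {"ax": 0, "ay": 0, "az": 0, "dx": 0, "dy": 0, "dz": 0, "gripper": 0.01}, {"ax": 0, "ay": 0, "az": 0, "dx": 0, "dy": 0, "dz": 0, "gripper": 0.01}, {"ax": 0, "ay": 0, "az": 0, "dx": 0, "dy": 0, "dz": 0, "gripper": 0.01}], "squeeze": 60}}

```text
time: 8.95
position: [0.606, 0.205, 0.0398]
tcp_rot: [3.138, -0.001, 2.847]
contact_force: [-2.4, -1.7, 10.3]
gripper_width: 0.0303
finger_force: 59.5
```

```bash
python3 - <<'E'
from station import r
import cv2,numpy as np
a=r.snapshot("wrist")["image"];b=r.snapshot("scene")["image"]
cv2.imwrite("pics/w5.png",np.hstack([a[60:360,120:520],cv2.resize(b[130:250,350:510],(400,300))]))
E
```

```text
(no output)
```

View pics/w5.png

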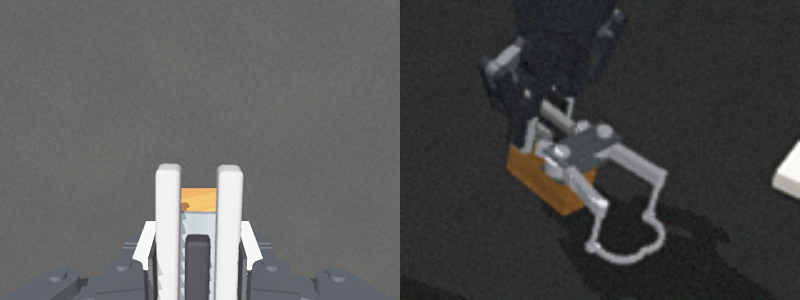

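The grips are fully squeezed and parallel, and the ring is spread. Now lifting.

Request:
{"method": "play_rows", "body": {"motion": [{"ax": 0, "ay": 0, "az": 0, "dx": 0, "dy": 0, "dz": -0.005, "gripper": 0.01}, {"ax": 0, "ay": 0, "az": 0, "dx": 0, "dy": 0, "dz": -0.015, "gripper": 0.01}, {"ax": 0, "ay": 0, "az": 0, "dx": 0, "dy": 0, "dz": -0.025, "gripper": 0.01}, {"ax": 0, "ay": 0, "az": 0, "dx": 0, "dy": 0, "dz": -0.025, "gripper": 0.01}, {"ax": 0, "ay": 0, "az": 0, "dx": 0, "dy": 0, "dz": -0.025, "gripper": 0.01}]}}

```text
time: 9.47
position: [0.6035, 0.2058, 0.1327]
tcp_rot: [3.14, -0.005, 2.848]
contact_force: [0.8, 0.1, -2.5]
gripper_width: 0.0306
finger_force: 59.3
```

Request:
{"method": "play_rows", "body": {"motion": [{"ax": 0, "ay": 0, "az": 0, "dx": 0, "dy": 0, "dz": -0.025, "gripper": 0.01}, {"ax": 0, "ay": 0, "az": 0, "dx": 0, "dy": 0, "dz": -0.015, "gripper": 0.01}, {"ax": 0, "ay": 0, "az": 0, "dx": 0, "dy": 0, "dz": 0, "gripper": 0.01}, {"ax": 0, "ay": 0, "az": 0, "dx": 0, "dy": 0, "dz": 0, "gripper": 0.01}, {"ax": 0, "ay": 0, "az": 0, "dx": 0, "dy": 0, "dz": 0, "gripper": 0.01}]}}

```text
time: 9.88
position: [0.6031, 0.2056, 0.1704]
tcp_rot: [3.141, -0.006, 2.848]
contact_force: [-0.1, 0.5, -2.1]
gripper_width: 0.0306
finger_force: 59.3
```

```bash
python3 - <<'E'
from station import r
import cv2,numpy as np
d=r.get_state();print(d["position"],d["tcp_rot"],d["gripper_width"])
o=[]
for n,(x,y) in(("top",(100,120)),("scene",(360,80))):
    s=r.snapshot(n);np.savez(f"pics/{n}6.npz",**s,p=d["position"],rot=d["tcp_rot"]);o.append(cv2.resize(s["image"][y:y+150,x:x+133],(400,450),interpolation=cv2.INTER_CUBIC))
cv2.imwrite("pics/w6.png",np.hstack(o))
E
```

```text
[0.60305492 0.20556003 0.17035214] [ 3.14079744 -0.00601662  2.84843533] 0.030598791745777724
```

View pics/w6.png

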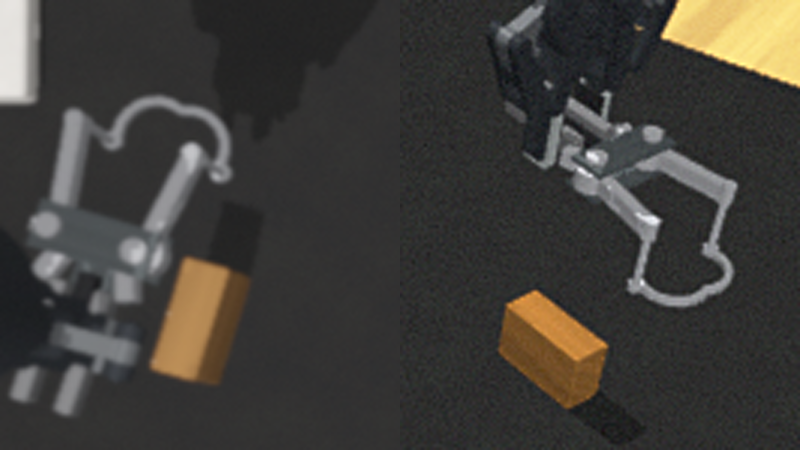

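Pliers are lifted and the ring is spread, with its lugs at top (139,166) and (174,177) and scene (463,163) and (438,175). I'll triangulate for pitch and ring centre.

```bash
python3 - <<'E'
from h import *
np.set_printoptions(precision=4,suppress=True)
t,s=C["top"],C["scene"]
P={}
for n,a,b in[("pivL",(115,194),(444.3,124)),("pivR",(145,202.7),(425.3,132.3)),("lugL",(138.7,166.3),(463,162.7)),("lugR",(174.3,177.3),(438.3,175))]:
    P[n],e=tri([ray(t,*a),ray(s,*b)]);print(n,P[n],e)
m=(P["pivL"]+P["pivR"])/2;l=(P["lugL"]+P["lugR"])/2;y=P["pivL"]-P["pivR"]
print("mid",m,"lugmid",l,"yaws",np.arctan2(y[1],y[0])-np.pi/2,np.arctan2(*(l-m)[1::-1]),"ahead",np.linalg.norm((l-m)[:2]),"lugsep",np.linalg.norm(P["lugL"]-P["lugR"]),"roll",y[2]/np.linalg.norm(y))
E
```

```text
pivL [0.6546 0.2129 0.2002] [np.float64(0.0006594124454895917), np.float64(0.0006594124454895895)]
pivR [0.641  0.169  0.2007] [np.float64(0.000762576498663922), np.float64(0.0007625764986638513)]
lugL [0.7085 0.2007 0.1486] [np.float64(0.0013339792955013845), np.float64(0.0013339792955015654)]
lugR [0.6899 0.1446 0.1473] [np.float64(0.0011249429093915342), np.float64(0.0011249429093913806)]
mid [0.6478 0.191  0.2004] lugmid [0.6992 0.1726 0.148 ] yaws -0.30121618941398154 -0.3430212784712625 ahead 0.05454705612279309 lugsep 0.05910750606446048 roll -0.010545177284922911
```

The ring is level and spread, its centre 55 mm ahead of the pivots as specified. Carrying it over the spindle.

Request:
{"method": "play_rows", "body": {"motion": [{"ax": 0, "ay": 0, "az": 0, "dx": 0.0006, "dy": -0.012, "dz": 0, "gripper": 0.01}, {"ax": 0, "ay": 0, "az": 0, "dx": 0.0006, "dy": -0.026, "dz": 0, "gripper": 0.01}, {"ax": 0, "ay": 0, "az": 0, "dx": 0.0006, "dy": -0.026, "dz": 0, "gripper": 0.01}, {"ax": 0, "ay": 0, "az": 0, "dx": 0.0006, "dy": -0.026, "dz": 0, "gripper": 0.01}, {"ax": 0, "ay": 0, "az": 0, "dx": 0.0006, "dy": -0.026, "dz": 0, "gripper": 0.01}]}}

```text
time: 10.4
position: [0.5664, 0.0929, 0.1703]
tcp_rot: [3.142, -0.005, 2.847]
contact_force: [-0.3, -0.8, -2.8]
gripper_width: 0.0304
finger_force: 59.3
```

Request:
{"method": "play_rows", "body": {"motion": [{"ax": 0, "ay": 0, "az": 0, "dx": 0.0006, "dy": -0.026, "dz": 0, "gripper": 0.01}, {"ax": 0, "ay": 0, "az": 0, "dx": 0.0006, "dy": -0.026, "dz": 0, "gripper": 0.01}, {"ax": 0, "ay": 0, "az": 0, "dx": 0.0006, "dy": -0.026, "dz": 0, "gripper": 0.01}, {"ax": 0, "ay": 0, "az": 0, "dx": 0.0006, "dy": -0.026, "dz": 0, "gripper": 0.01}, {"ax": 0, "ay": 0, "az": 0, "dx": 0.0006, "dy": -0.026, "dz": 0, "gripper": 0.01}]}}

```text
time: 10.82
position: [0.5256, -0.0304, 0.1702]
tcp_rot: [3.141, -0.006, 2.847]
contact_force: [0.7, 0.5, -1.9]
gripper_width: 0.0301
finger_force: 59.3
```

Request:
{"method": "play_rows", "body": {"motion": [{"ax": 0, "ay": 0, "az": 0, "dx": 0.0006, "dy": -0.026, "dz": 0, "gripper": 0.01}, {"ax": 0, "ay": 0, "az": 0, "dx": 0.0006, "dy": -0.026, "dz": 0, "gripper": 0.01}, {"ax": 0, "ay": 0, "az": 0, "dx": 0.0006, "dy": -0.022, "dz": 0, "gripper": 0.01}, {"ax": 0, "ay": 0, "az": 0, "dx": 0.0006, "dy": -0.012, "dz": 0, "gripper": 0.01}, {"ax": 0, "ay": 0, "az": 0, "dx": 0, "dy": 0, "dz": 0, "gripper": 0.01}]}}

```text
time: 11.23
position: [0.4978, -0.1141, 0.1704]
tcp_rot: [3.141, -0.005, 2.841]
contact_force: [-0.7, -0.1, -1.2]
gripper_width: 0.0305
finger_force: 59.3
```

Request:
{"method": "play_rows", "body": {"motion": [{"ax": 0, "ay": 0, "az": 0, "dx": 0, "dy": 0, "dz": 0, "gripper": 0.01}, {"ax": 0, "ay": 0, "az": 0, "dx": 0, "dy": 0, "dz": 0, "gripper": 0.01}, {"ax": 0, "ay": 0, "az": 0, "dx": 0, "dy": 0, "dz": 0, "gripper": 0.01}]}}

```text
time: 11.48
position: [0.501, -0.1077, 0.1707]
tcp_rot: [3.139, -0.004, 2.852]
contact_force: [-0.1, -0.1, -2.4]
gripper_width: 0.0303
finger_force: 59.3
```

```bash
python3 - <<'E'
from station import r
import cv2,numpy as np
d=r.get_state();print(d["position"],d["tcp_rot"],d["gripper_width"])
o=[]
for n,(x,y) in(("top",(320,180)),("scene",(215,190))):
    s=r.snapshot(n);o.append(cv2.resize(s["image"][y:y+120,x:x+100],(400,480),interpolation=cv2.INTER_CUBIC))
cv2.imwrite("pics/w7.png",np.hstack(o))
E
```

```text
[ 0.50100988 -0.10771176  0.1707455 ] [ 3.13906309 -0.00399374  2.85157682] 0.030341163584149893
```

View pics/w7.png

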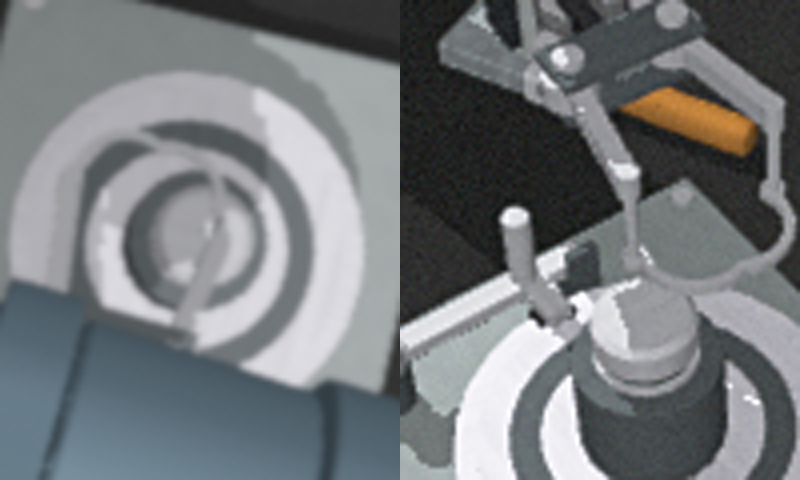

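This was my tenth and last picture. The ring is still about 27 mm short of the spindle, and its offset from the tool is known. I'll refine the spindle axis from its top face, at (370.3,238.8) in top and (276.2,269.5) in scene, and recheck the lugs.

```bash
python3 - <<'E'
from h import *
import cv2
np.set_printoptions(precision=4,suppress=True)
t,s=C["top"],C["scene"]
print("spindle",*tri([ray(t,370.3,238.8),ray(s,276.2,269.5)]),onz(t,(370.3,238.8),.114),onz(s,(276.2,269.5),.114))
g=cv2.resize(cv2.cvtColor(t["image"],6)[180:300,310:430],None,fx=4,fy=4,interpolation=2)
for a,b in[(40,60),(140,240)]:
    c=cv2.HoughCircles(g,3,1.5,200,param1=150,param2=.7,minRadius=a,maxRadius=b)
    if c is not None:
        for x,y,R in c[0]:print("circle",x/4+310,y/4+180,R/4,onz(t,(x/4+310,y/4+180),.114 if b<100 else .042))
print("lugs (z .1475+.0004)",onz(s,(273.75,255.5),.148),onz(s,(307.75,237.5),.148), "lugR tri",*tri([ray(t,373.75,237),ray(s,273.75,255.5)]))
E
```

```text
spindle [ 0.5887 -0.1662  0.113 ] [np.float64(0.0007556011634528867), np.float64(0.0007556011634528472)] [ 0.588  -0.1666  0.114 ] [ 0.5898 -0.1663  0.114 ]
circle 366.0625 243.1875 14.7625 [ 0.581  -0.1595  0.114 ]
circle 421.5625 181.6875 14.7625 [ 0.681  -0.2541  0.114 ]
circle 355.9375 193.3125 12.475 [ 0.6638 -0.1451  0.114 ]
circle 353.3125 293.4375 14.35 [ 0.4997 -0.1366  0.114 ]
circle 428.3125 266.0625 10.1125 [ 0.5416 -0.2599  0.114 ]
circle 396.8125 237.5625 46.2875 [ 0.5947 -0.2229  0.042 ]
circle 346.1875 229.3125 49.2875 [ 0.6115 -0.1321  0.042 ]
circle 316.1875 276.1875 45.1625 [ 0.5282 -0.0763  0.042 ]
circle 319.1875 183.9375 42.9875 [ 0.6953 -0.085   0.042 ]
circle 420.8125 283.3125 59.675003 [ 0.5119 -0.2631  0.042 ]
circle 425.6875 184.6875 50.8625 [ 0.6901 -0.2785  0.042 ]
circle 375.8125 188.8125 35.4125 [ 0.6843 -0.1877  0.042 ]
lugs (z .1475+.0004) [ 0.5896 -0.1687  0.148 ] [ 0.6061 -0.11    0.148 ] lugR tri [ 0.5885 -0.1681  0.1467] [np.float64(0.0002963532741817756), np.float64(0.0002963532741819626)]
```

Spindle axis is (0.5885,-0.1665), and the ring offset came out the same again. Centring over it.

Request:
{"method": "play_rows", "body": {"motion": [{"ax": 0, "ay": 0, "az": 0, "dx": 0.0009, "dy": -0.01, "dz": 0, "gripper": 0.01}, {"ax": 0, "ay": 0, "az": 0, "dx": 0, "dy": -0.01, "dz": 0, "gripper": 0.01}, {"ax": 0, "ay": 0, "az": 0, "dx": 0, "dy": -0.0086, "dz": 0, "gripper": 0.01}, {"ax": 0, "ay": 0, "az": 0, "dx": 0, "dy": 0, "dz": 0, "gripper": 0.01}, {"ax": 0, "ay": 0, "az": 0, "dx": 0, "dy": 0, "dz": 0, "gripper": 0.01}]}}

```text
time: 12.0
position: [0.4907, -0.1384, 0.171]
tcp_rot: [3.14, -0.004, 2.845]
contact_force: [0.0, -0.2, -2.4]
gripper_width: 0.0303
finger_force: 59.3
```

```bash
python3 - <<'E'
from station import r
from h import *
import cv2
P=[];
for i in range(6):
    d=r.get_state();P.append(np.r_[d["position"],d["tcp_rot"]]);s=r.snapshot("scene");t=r.snapshot("top")
a=np.array(P);print(np.round(a[:,[0,1,2,4,5]],4))
np.savez("pics/sA.npz",**s);np.savez("pics/tA.npz",**t)
p=np.median(a,0);ring=p[:3]+[.0966,-.0317,-.0254]
R=Rn.from_euler("xyz",p[3:]).as_matrix();print("ring",ring.round(4),"tool err",(R.T@(np.array([.5885,-.1665,.096])-ring)).round(4))
E
```

```text
[[ 0.4907 -0.1384  0.171  -0.0035  2.8449]
 [ 0.4912 -0.137   0.1709 -0.0037  2.8475]
 [ 0.4914 -0.1365  0.1709 -0.0038  2.8487]
 [ 0.4914 -0.1365  0.1709 -0.0037  2.849 ]
 [ 0.4913 -0.1366  0.1709 -0.0037  2.8488]
 [ 0.4913 -0.1367  0.1709 -0.0037  2.8485]]
ring [ 0.5879 -0.1684  0.1455] tool err [-0.0002  0.0019  0.0495]
```

Request:
{"method": "play_rows", "body": {"motion": [{"ax": 0, "ay": 0, "az": 0, "dx": 0, "dy": 0.0018, "dz": 0.01, "gripper": 0.01}, {"ax": 0, "ay": 0, "az": 0, "dx": 0, "dy": 0, "dz": 0.01, "gripper": 0.01}, {"ax": 0, "ay": 0, "az": 0, "dx": 0, "dy": 0, "dz": 0.005, "gripper": 0.01}, {"ax": 0, "ay": 0, "az": 0, "dx": 0, "dy": 0, "dz": 0, "gripper": 0.01}, {"ax": 0, "ay": 0, "az": 0, "dx": 0, "dy": 0, "dz": 0, "gripper": 0.01}]}}

```text
time: 13.02
position: [0.4908, -0.1352, 0.145]
tcp_rot: [3.14, -0.006, 2.848]
contact_force: [-0.5, -0.4, -2.0]
gripper_width: 0.0302
finger_force: 59.3
```

Request:
{"method": "play_rows", "body": {"motion": [{"ax": 0, "ay": 0, "az": 0, "dx": 0, "dy": 0, "dz": 0, "gripper": 0.01}, {"ax": 0, "ay": 0, "az": 0, "dx": 0, "dy": 0, "dz": 0, "gripper": 0.01}, {"ax": 0, "ay": 0, "az": 0, "dx": 0, "dy": 0, "dz": 0, "gripper": 0.01}]}}

```text
time: 13.27
position: [0.492, -0.1354, 0.1463]
tcp_rot: [3.139, -0.003, 2.848]
contact_force: [-0.7, 0.6, -3.4]
gripper_width: 0.0304
finger_force: 59.3
```

```bash
python3 - <<'E'
from station import r
from h import *
import cv2
np.set_printoptions(precision=4,suppress=True)
d=r.get_state();s=r.snapshot("scene");np.savez("pics/sB.npz",**s);print(d["position"],d["tcp_rot"],d["contact_force"])
ring=d["position"]+[.0966,-.0317,-.025];print("ring",ring)
# lug check: predict lug pixels, then refine with w7 lug templates
def proj(X):
    T=np.linalg.inv(s["cam_to_world"]);c=T[:3,:3]@X+T[:3,3];return np.array([s["cx"]-s["fx"]*c[0]/c[2],s["cy"]+s["fy"]*c[1]/c[2]])
w7=cv2.resize(cv2.imread("pics/w7.png")[:,400:],(100,120),interpolation=cv2.INTER_AREA)
off=proj(ring+[0,0,0]);
ref=proj(np.array([.5010,-.1077,.1707])+[.0966,-.0317,-.025])
for n,(u,v) in(("R",(58.75,65.5)),("L",(92.75,47.5))):
    u,v=int(u),int(v);tm=w7[v-12:v+5,u-6:min(u+7,100)]
    m=cv2.matchTemplate(s["image"],tm,cv2.TM_CCOEFF_NORMED)
    ex=(np.array([u+215,v+190])+off-ref);x0,y0=int(ex[0]-6-8),int(ex[1]-12-8)
    _,sc,_,loc=cv2.minMaxLoc(m[y0:y0+17,x0:x0+17]);print(n,sc,"pred",ex,"found",x0+loc[0]+6,y0+loc[1]+12)
E
```

```text
[ 0.492  -0.1354  0.1463] [ 3.1394 -0.0028  2.8479] [-0.7236  0.5585 -3.3809]
ring [ 0.5886 -0.1671  0.1213]
R 0.35142624378204346 pred [257.0382 273.9657] found 257 267
L 0.6835466623306274 pred [291.0382 255.9657] found 290 255
```

The left lug is found within 1 px of the prediction. Lowering slowly past the spindle end while watching the force.

Request:
{"method": "play_rows", "body": {"motion": [{"ax": 0, "ay": 0, "az": 0, "dx": 0, "dy": 0, "dz": 0.004, "gripper": 0.01}, {"ax": 0, "ay": 0, "az": 0, "dx": 0, "dy": 0, "dz": 0.004, "gripper": 0.01}, {"ax": 0, "ay": 0, "az": 0, "dx": 0, "dy": 0, "dz": 0.004, "gripper": 0.01}, {"ax": 0, "ay": 0, "az": 0, "dx": 0, "dy": 0, "dz": 0, "gripper": 0.01}, {"ax": 0, "ay": 0, "az": 0, "dx": 0, "dy": 0, "dz": 0, "gripper": 0.01}]}}

```text
time: 13.73
position: [0.4911, -0.1351, 0.1333]
tcp_rot: [3.14, -0.005, 2.848]
contact_force: [0.3, 0.5, -2.2]
gripper_width: 0.0304
finger_force: 59.3
```

Request:
{"method": "play_rows", "body": {"motion": [{"ax": 0, "ay": 0, "az": 0, "dx": 0, "dy": 0, "dz": 0, "gripper": 0.01}, {"ax": 0, "ay": 0, "az": 0, "dx": 0, "dy": 0, "dz": 0, "gripper": 0.01}, {"ax": 0, "ay": 0, "az": 0, "dx": 0, "dy": 0, "dz": 0, "gripper": 0.01}]}}

```text
time: 13.98
position: [0.4918, -0.1352, 0.1341]
tcp_rot: [3.14, -0.003, 2.848]
contact_force: [0.5, -0.0, -1.9]
gripper_width: 0.0304
finger_force: 59.3
```

There's no contact, so on down to the groove.

Request:
{"method": "play_rows", "body": {"motion": [{"ax": 0, "ay": 0, "az": 0, "dx": 0, "dy": 0, "dz": 0.004, "gripper": 0.01}, {"ax": 0, "ay": 0, "az": 0, "dx": 0, "dy": 0, "dz": 0.004, "gripper": 0.01}, {"ax": 0, "ay": 0, "az": 0, "dx": 0, "dy": 0, "dz": 0.003, "gripper": 0.01}, {"ax": 0, "ay": 0, "az": 0, "dx": 0, "dy": 0, "dz": 0.002, "gripper": 0.01}, {"ax": 0, "ay": 0, "az": 0, "dx": 0, "dy": 0, "dz": 0, "gripper": 0.01}]}}

```text
time: 14.4
position: [0.4909, -0.1349, 0.1202]
tcp_rot: [3.14, -0.005, 2.848]
contact_force: [-0.4, 0.0, -1.7]
gripper_width: 0.0303
finger_force: 59.3
```

Request:
{"method": "play_rows", "body": {"motion": [{"ax": 0, "ay": 0, "az": 0, "dx": 0, "dy": 0, "dz": 0, "gripper": 0.01}, {"ax": 0, "ay": 0, "az": 0, "dx": 0, "dy": 0, "dz": 0, "gripper": 0.01}, {"ax": 0, "ay": 0, "az": 0, "dx": 0, "dy": 0, "dz": 0, "gripper": 0.01}, {"ax": 0, "ay": 0, "az": 0, "dx": 0, "dy": 0, "dz": 0, "gripper": 0.01}, {"ax": 0, "ay": 0, "az": 0, "dx": 0, "dy": 0, "dz": 0, "gripper": 0.01}]}}

```text
time: 14.82
position: [0.4917, -0.1351, 0.1211]
tcp_rot: [3.139, -0.003, 2.848]
contact_force: [-0.2, -0.5, -3.0]
gripper_width: 0.0304
finger_force: 59.3
```

```bash
python3 - <<'E'
from station import r
from h import *
import cv2
np.set_printoptions(precision=4,suppress=True)
B=dict(np.load("pics/sB.npz"))
F=[]
for i in range(8):
    s=r.snapshot("scene");d=r.get_state();F.append(np.r_[d["position"],d["contact_force"],d["tcp_rot"][:2]])
print(np.array(F)[-1],np.mean(F,0)[3:6],d["gripper_width"])
def proj(X):
    T=np.linalg.inv(s["cam_to_world"]);c=T[:3,:3]@X+T[:3,3];return np.array([s["cx"]-s["fx"]*c[0]/c[2],s["cy"]+s["fy"]*c[1]/c[2]])
off=np.array([.0966,-.0317,-.025]);sh=proj(d["position"]+off)-proj(np.array([.492,-.1354,.1463])+off)
# left jaw corner/lug patch tracked from sB
p=np.float32([[[290,256]],[[290,240]]]);q,st,e=cv2.calcOpticalFlowPyrLK(B["image"],s["image"],p,(p+sh).astype(np.float32),winSize=(13,13),flags=4)
print("predicted shift",sh,"tracked",(q-p).reshape(-1,2),e.ravel())
E
```

```text
[ 0.4916 -0.1351  0.1209 -0.07    0.0777 -2.3413  3.1395 -0.0037] [ 0.2188  0.0774 -2.2908] 0.030338689566832486
predicted shift [ 0.8179 10.3571] tracked [[-0.3759  0.1372]
 [ 8.1237 14.0324]] [ 9.0863 22.4643]
```

Only the pliers' weight shows on the wrist (2.3 N down, about 0 sideways), so nothing is leaning. Ring centre is estimated at (0.588,-0.167,0.096). Handing in.

```bash
python3 -c "
from station import r
print(r.close_job())"
```

```text
the job is handed in; nothing more can be done
None
```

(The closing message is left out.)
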